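# Set the tote's divider and sort the specimen jars by size

### The arm

A 6-joint arm with a two-finger parallel gripper is mounted at the origin on the work surface. World frame = base frame: x ahead of the robot, y to its left, z up, the work surface at z = 0. Lengths are in mm, angles in rad, forces in N, time in s.
With the tool pointing down it reaches from about 425 to 950 mm from the base axis. Payload 14.7 kg.
Tool frame: the origin (TCP) lies midway between the tips of the shut fingers; the grasp point (between the pads) lies behind it (r.hold_point_z is the z of the grasp point in the tool frame, in mm); z points along the fingers, y is the line along which they close (so a half turn about z gives the same grasp; the last joint's range is limited). The gripper opens to 85 mm and grips with 20 to 120 N. Pads are 22 mm wide; open, the fingers measure 114 mm over their backs; the gripper's body (76 mm by 85 mm) begins 54 mm behind the grasp point. The pads swing forward as they close: fully open they stand 13 mm farther back than shut.
Start: joints at [-1.261, 0.48, 1.596, -0, 1.065, -0.047], TCP at [227.046, -609.05, 231.297] pointing down, gripper open.
Joint ranges: [-2.75, 2.75], [-0.82, 2.05], [0.23, 2.67], [-1.56, 4.7], [0.09, 2.69], [-2.92, 2.92]. Speed limits (rad/s): [1.89, 1.89, 2.39, 3.01, 3.01, 3.01].

### API

Orientations are given as a unit quaternion [x, y, z, w].
In Python, from plant import r gives the robot as it stands.
- The arm moves only by the shell command python3 nudge.py FILE [FORCE], which reads ROWS from the file FILE. ROWS is a JSON object whose key "moves" holds a list of rows, 1 to 8 of them, each of 5 numbers: dx, dy, dz in mm, then a turn about the tool's z in rad, then the opening from 0.0 (shut) to 1.0 (fully open); each row is the pose to reach, as a shift and turn from the pose commanded when the command began, along the tool's axes at that moment; what a row does not reach only later rows make up. A row lasts 1/12 s, in which the tool goes at most 41.7 mm and 0.125 rad, less where a joint would pass 70% of its speed; a pose out of reach is approached as far as the arm can. The fingers move at their own pace and stop on an object; FORCE is the grip in N (left out, the last holds). Time passes only in rows, so rows that do not move let the fingers close. It prints the time, the measured TCP pose, the force, the opening and the grip force at its end. Input that does not fit is refused with a message, and nothing moves.
- r.state(): the state, without advancing time (a new reading comes with each control period).
- r.camera(name): name is "scene" or "top"; returns (picture, depth): 384x512x3 uint8, blue, green, red; 384x512 float32, mm along the optical axis (not along the pixel's ray), 0 where there is no reading.
- r.get_calibration(name): a dict with "intrinsics" (3x3 intrinsics, pixels), "xyz" and "attitude" of the camera in the world. Camera axes: x right, y up, looking along -z (the intrinsics and any distortion apply to the point x, -y, -z); pixel columns grow to the right and rows downward; lengths in mm; the calibration is good to about 2 mm. A picture is of the moment at which its call begins. get_calibration takes no time and is no camera call.
- r.job_done(): hands the job in; it is judged then, once.
The state is a dict: "t": time; "joint_pos": joint angles; "dq": joint speeds; "tau": joint torques, N m; "ee_pos": TCP position; "ee_rot": TCP orientation; "ft_force": force on the tool from outside, world axes, zero at the start; "moment": the same for the moment, N m; "width": opening from 0.0 (shut) to 1.0 (fully open); "grip_force": force on a finger pad.
Only numpy, scipy, OpenCV 4.12 (cv2) and the standard library are available. Lean on these libraries where they do the work, as an engineer would, in place of code of your own. Each camera call takes 0.05 s, during which the arm holds its last target. There are 200 camera calls.

### The job

Get the divided tote ready and pack the specimen jars: first loosen the red clamp, slide the blue divider until it is on the red mark and tighten the clamp firmly again. Then stand every specimen jar that is on the bench upright on the tote's floor in the compartment that matches its size: small ones in the narrow compartment, medium ones in the middle one, large ones in the wide one. No jar goes in before the divider is set; leave the culture dishes, the marker and the pump bottle where they are.

Things in the scene. Friction and masses are not known exactly. Their poses are not given: they have to be found in the camera images.
- tote: Grey divided tote fixed to the bench, 194 (x) by 192 mm (y), walls 27 mm high, 5 mm thick, floor 5 mm thick. Origin: centre of its underside, on the bench. Its x points away from the robot, along its three compartments (inside x -92 to +92 mm); y points to the robot's left, across them. Place and yaw (up to 0.2 rad either way) vary. From y- to y+: small, fixed wall, medium, sliding divider, large.
- lane_small (a point): Centre of the small compartment's floor (tote x 0, y -69, z 5 mm): 44 mm wide, tote y -91 to -47 mm, for the 34 mm jars. The fixed grey wall beside it is 4 mm thick, 27 mm high. Axes as the tote's.
- lane_medium (a point): Centre of the medium compartment's floor once the divider is on its mark (tote x 0, y -14, z 5 mm): then 58 mm wide, tote y -43 to +15 mm, for the 46 mm jars. Axes as the tote's.
- lane_large (a point): Centre of the large compartment's floor once the divider is on its mark (tote x 0, y +55, z 5 mm): then 72 mm wide, tote y +19 to +91 mm, for the 60 mm jars. Axes as the tote's.
- mark (a point): Middle of the red line (3 mm wide) painted across the top and front of the aluminium rail on the tote's near side, at tote x -123, y +17, z 22 mm; a matching red line is on the tote's far rim. The rail (tote x -146 to -100 mm, y -80 to +90 mm, top 22 mm high) carries the divider's carriage.
- divider (a joint): Slide of the divider, m: tote y of its middle plane, growing to the robot's left, limits -0.030 and 0.060; on the red mark at 0.017. With the clamp free it slides at about 2 N and stays where left; with the clamp tight the screw brakes it (over 6 N to shift it): do not force it. Move it by holding the clamp bar and carrying it sideways.
- divider_top (a point): On the middle plane of the divider, mid-length (tote x 0), 32 mm above the bench. The divider is a blue plate 4 mm thick, 182 mm long, top 32 mm high (35 near the front wall), fixed to a dark steel carriage (40 in x, 30 in y, top 40 mm high, at tote x -123) with a white index line on its front.
- clamp (a joint): Angle of the red clamp bar, rad, growing clockwise seen from above, limits 0 and 1.4. 0: fully free, bar along the tote's x (across the rail). 1.4: fully tight, bar nearly in line with the rail. From about 1.0 up the screw presses on the rail and holds the carriage; turning takes 0.1 to 0.2 N m; the bar stays where left.
- clamp_grip (a point): Centre of the top face of the red clamp bar, on its turning axis, 74 mm above the bench. The bar is 46 mm long, 12 mm thick, 22 mm high (underside 52 mm above the bench), on a 20 mm hub on the carriage; it travels with the divider. This frame's x runs along the bar, z up.
- jar_large_1: Specimen jar, large size, number 1: upright closed round jar 60 mm in diameter and 44 mm tall, white body (1 mm smaller in radius, lower 27 mm) and orange cap (upper 17 mm) with a paper label on top. Origin: centre of its underside; z up. 40 to 160 g. It stands on the bench on the robot's left, anywhere among the others; it may be absent.
- jar_large_2: Specimen jar, large size, number 2: upright closed round jar 60 mm in diameter and 44 mm tall, white body (1 mm smaller in radius, lower 27 mm) and orange cap (upper 17 mm) with a paper label on top. Origin: centre of its underside; z up. 40 to 160 g. It stands on the bench on the robot's left, anywhere among the others; it may be absent.
- jar_medium_1: Specimen jar, medium size, number 1: upright closed round jar 46 mm in diameter and 44 mm tall, white body (1 mm smaller in radius, lower 27 mm) and blue cap (upper 17 mm) with a paper label on top. Origin: centre of its underside; z up. 40 to 160 g. It stands on the bench on the robot's left, anywhere among the others; it may be absent.
- jar_medium_2: Specimen jar, medium size, number 2: upright closed round jar 46 mm in diameter and 44 mm tall, white body (1 mm smaller in radius, lower 27 mm) and blue cap (upper 17 mm) with a paper label on top. Origin: centre of its underside; z up. 40 to 160 g. It stands on the bench on the robot's left, anywhere among the others; it may be absent.
- jar_small_1: Specimen jar, small size, number 1: upright closed round jar 34 mm in diameter and 44 mm tall, white body (1 mm smaller in radius, lower 27 mm) and green cap (upper 17 mm) with a paper label on top. Origin: centre of its underside; z up. 40 to 160 g. It stands on the bench on the robot's left, anywhere among the others; it may be absent.
- jar_small_2: Specimen jar, small size, number 2: upright closed round jar 34 mm in diameter and 44 mm tall, white body (1 mm smaller in radius, lower 27 mm) and green cap (upper 17 mm) with a paper label on top. Origin: centre of its underside; z up. 40 to 160 g. It stands on the bench on the robot's left, anywhere among the others; it may be absent.
- dish_red: Bystander: closed culture dish with dark red agar, 90 mm across, 15 mm high; origin centre of its underside.
- dish_yellow: Bystander: closed culture dish with yellow agar, 90 mm across, 15 mm high; origin centre of its underside.
- dish_brown: Bystander: closed culture dish with brown agar, 90 mm across, 15 mm high; origin centre of its underside.
- marker: Bystander: black marker pen with blue cap lying along y among the jars, about 118 mm long, 13 mm thick; origin near its middle, on the bench.
- pump_bottle: Bystander: green pump bottle, 60 mm in diameter, 162 mm tall; origin centre of its underside.

How it is judged (in metres and radians):
On the way, in this order (a step that is already met when the one before it is completed fails the run):
1. the clamp is loosened (its bar turned back below 0.5 rad) (value of joint clamp below 0.5 rad), for 0.1 s.
2. the divider stands on the red mark (within 4 mm) (value of joint divider between 0.013 and 0.021 m), for 0.2 s.
3. the clamp is tight again (above 1.15 rad) with the divider on the mark (all of step 2 and value of joint clamp above 1.15 rad), for 0.2 s.
At the end, for the whole second after the job is handed in: Every jar present stands upright (within 0.15 rad), at rest, on the floor of the compartment of its own size; the divider is within 4 mm of the red mark and the clamp is tight (above 1.15 rad) (all of step 3 and y of jar_large_1 in the frame of tote between 0.047 and 0.066 m and x of jar_large_1 in the frame of tote between -0.065 and 0.065 m and height (world z) of each of jar_large_1, jar_large_2, jar_medium_1, jar_medium_2, jar_small_1, jar_small_2 below 0.01 m and angle between each of jar_large_1, jar_large_2, jar_medium_1, jar_medium_2, jar_small_1, jar_small_2's own z axis and vertical below 0.15 rad and linear speed of each of jar_large_1, jar_large_2, jar_medium_1, jar_medium_2, jar_small_1, jar_small_2 below 0.02 m/s and y of jar_large_2 in the frame of tote between 0.047 and 0.066 m and x of jar_large_2 in the frame of tote between -0.065 and 0.065 m and y of jar_medium_1 in the frame of tote between -0.025 and -0.005 m and x of jar_medium_1 in the frame of tote between -0.072 and 0.072 m and y of jar_medium_2 in the frame of tote between -0.025 and -0.005 m and x of jar_medium_2 in the frame of tote between -0.072 and 0.072 m and y of jar_small_1 in the frame of tote between -0.079 and -0.059 m and x of jar_small_1 in the frame of tote between -0.078 and 0.078 m and y of jar_small_2 in the frame of tote between -0.079 and -0.059 m and x of jar_small_2 in the frame of tote between -0.078 and 0.078 m); the robot touches nothing.
It fails at once if a jar is put into the tote while the divider is more than 10 mm off its mark ((value of joint divider below 0.007 m or value of joint divider above 0.027 m) and ((y of jar_large_1 in the frame of tote between -0.09 and 0.09 m and x of jar_large_1 in the frame of tote between -0.09 and 0.09 m and height (world z) of jar_large_1 below 0.03 m) or (y of jar_large_2 in the frame of tote between -0.09 and 0.09 m and x of jar_large_2 in the frame of tote between -0.09 and 0.09 m and height (world z) of jar_large_2 below 0.03 m) or (y of jar_medium_1 in the frame of tote between -0.09 and 0.09 m and x of jar_medium_1 in the frame of tote between -0.09 and 0.09 m and height (world z) of jar_medium_1 below 0.03 m) or (y of jar_medium_2 in the frame of tote between -0.09 and 0.09 m and x of jar_medium_2 in the frame of tote between -0.09 and 0.09 m and height (world z) of jar_medium_2 below 0.03 m) or (y of jar_small_1 in the frame of tote between -0.09 and 0.09 m and x of jar_small_1 in the frame of tote between -0.09 and 0.09 m and height (world z) of jar_small_1 below 0.03 m) or (y of jar_small_2 in the frame of tote between -0.09 and 0.09 m and x of jar_small_2 in the frame of tote between -0.09 and 0.09 m and height (world z) of jar_small_2 below 0.03 m))).
It fails at once if a culture dish, the marker or the pump bottle is moved more than 6 cm, or the bottle is knocked over (distance of any of dish_red, dish_yellow, dish_brown, marker, pump_bottle from where it was at the start of the episode above 0.06 m or angle between pump_bottle's own z axis and vertical above 0.6 rad).
Of jar_large_1, jar_large_2, jar_medium_1, jar_medium_2, jar_small_1, jar_small_2 only 4 to 6 are there at a start; the rules pass over those that are not, and their reading is None.
At some moment in a run one of jar_large_1, jar_large_2, jar_medium_1, jar_medium_2, jar_small_1, jar_small_2 may be knocked a few centimetres aside while the robot is not near it.
Once in a run the grip may slacken for a moment while it holds something.
It also fails if it takes over 210 s, if anything falls off the work surface, if the arm or the gripper's body presses on something with over 40 N, if the wrist force passes 120 N, or if a joint passes its speed limit or range.

## Working session

There is one attempt and no reset: what is moved stays moved. The work goes in short steps, Python scripts to look and compute and a shell command to move; the robot and the scene stay as the last step left them, time stands still between calls to the robot, and variables do not carry over. Pictures are saved under pics/ and viewed, at most 14 in all, crops included, and the job is handed in when it is done.

```bash
ls; mkdir -p pics
python3 - <<'E'
from plant import r
import cv2
print(r.state(), r.hold_point_z)
for n in("scene","top"):
    p,d=r.camera(n); cv2.imwrite(f"pics/{n}0.png",p); print(n,r.get_calibration(n))
    import numpy as np; np.save(f"/tmp/{n}0.npy",d)
E
```

```text
nudge.py
pics
plant.py
{'t': 0.0, 'joint_pos': array([-1.26057181e+00,  4.80841082e-01,  1.59685078e+00, -2.30687277e-05,
        1.06508051e+00, -4.66323713e-02]), 'dq': array([-0.00186485, -0.00070015,  0.00040543, -0.00089658, -0.00109738,
       -0.00109449]), 'tau': array([ 3.73229559e-03, -9.50641823e+01, -4.30182981e+01,  2.74821705e-04,
        1.23154177e-02, -1.14319204e-05]), 'ee_pos': array([ 226.93769493, -608.67708379,  230.67499077]), 'ee_rot': array([ 9.84122669e-01,  1.77488659e-01, -8.75157753e-05, -5.83415853e-04]), 'ft_force': array([-0.61611087,  0.09897216,  0.88135797]), 'moment': array([-0.02397976,  0.00175418, -0.00193712]), 'grip_force': 0.0, 'width': 1.00108001064209} -18.700000000000003
scene {'intrinsics': array([[468.49748586,   0.        , 258.22036229],
       [  0.        , 468.49748586, 193.30522329],
       [  0.        ,   0.        ,   1.        ]]), 'xyz': array([1265.86932096,  403.89063395, 1119.60438024]), 'attitude': array([0.15756285, 0.29767982, 0.82492051, 0.45394584])}
top {'intrinsics': array([[447.51594797,   0.        , 253.75935387],
       [  0.        , 447.51594797, 198.34354847],
       [  0.        ,   0.        ,   1.        ]]), 'xyz': array([ 388.62676673,  -34.41499275, 1470.47857263]), 'attitude': array([ 0.0301737 , -0.04587222, -0.69675999,  0.71519983])}
```

View pics/scene0.png

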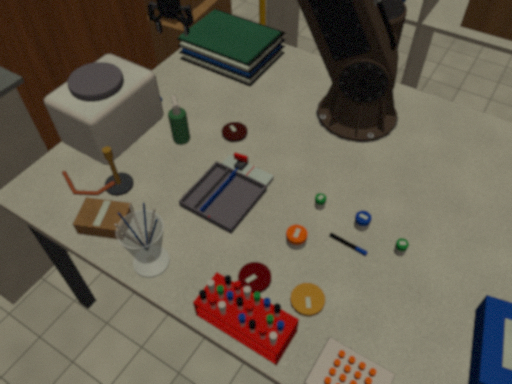

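View pics/top0.png

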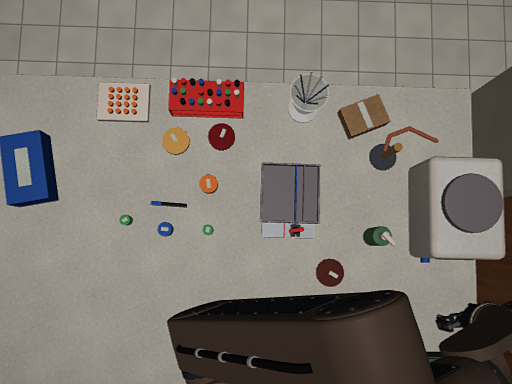

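The scene shows 4 jars. In the top view these are large orange at (208,183), medium blue at (165,229), and small green at (125,220) and (208,229). The tote is at (290,193) and the red clamp bar at (296,230).

```bash
cat > h.py <<'E'
import numpy as np, cv2
from scipy.spatial.transform import Rotation as R
from plant import r
C={n:r.get_calibration(n) for n in("scene","top")}
def ray(n,uv):
    c=C[n]; K=c["intrinsics"]
    d=np.array([(uv[0]-K[0,2])/K[0,0],-(uv[1]-K[1,2])/K[1,1],-1])
    d=R.from_quat(c["attitude"]).apply(d); return c["xyz"],d/np.linalg.norm(d)
def plane(n,uv,z):
    o,d=ray(n,uv); return o+d*(z-o[2])/d[2]
def tri(uvs,uvt):
    (a,d),(b,e)=ray("scene",uvs),ray("top",uvt)
    s=np.linalg.lstsq(np.c_[d,-e],b-a,rcond=None)[0]
    p,q=a+d*s[0],b+e*s[1]; return (p+q)/2,np.linalg.norm(p-q)
def proj(n,P):
    c=C[n];K=c["intrinsics"]; q=R.from_quat(c["attitude"]).inv().apply(np.array(P,float)-c["xyz"])
    return np.array([K[0,0]*q[0]/-q[2]+K[0,2],K[1,1]*q[1]/q[2]+K[1,2]])
H={"green":(45,85),"blue":(100,125),"orange":(5,17)}
def blobs(img,col,roi,smin=110,vmin=60,amin=15,hr=None):
    h=cv2.cvtColor(img,cv2.COLOR_BGR2HSV); lo,hi=hr or H[col]
    m=cv2.inRange(h,(lo,smin,vmin),(hi,255,255))
    x0,y0,x1,y1=roi; k=np.zeros_like(m); k[y0:y1,x0:x1]=m[y0:y1,x0:x1]
    k=cv2.morphologyEx(k,cv2.MORPH_CLOSE,np.ones((5,5)))
    out=[]
    for c in cv2.findContours(k,cv2.RETR_EXTERNAL,cv2.CHAIN_APPROX_NONE)[0]:
        if len(c)<5 or cv2.contourArea(c)<amin: continue
        (u,v),rad=cv2.minEnclosingCircle(c); M=cv2.moments(c)
        out.append((M["m10"]/M["m00"],M["m01"]/M["m00"],rad,cv2.contourArea(c)))
    return out
E
python3 - <<'E'
from h import *
np.set_printoptions(precision=1,suppress=True)
s=cv2.imread("pics/scene0.png");t=cv2.imread("pics/top0.png")
for c in H:
    S=blobs(s,c,(270,180,430,260));T=blobs(t,c,(90,160,245,250))
    for b in T:
        print(c,"top",np.array(b),"plane40",plane("top",b[:2],40))
        for a in S:
            p,g=tri(a[:2],b[:2])
            if g<25: print("   sc",np.array(a),p,"gap",round(g,1))
d=cv2.resize(t[150:250,245:335],None,fx=6,fy=6,interpolation=cv2.INTER_CUBIC);cv2.imwrite("pics/c1.png",d)
E
```

```text
green top [207.5 229.2   4.9  64. ] plane40 [440.7  80.5  40. ]
   sc [319.9 199.4   4.7  35. ] [441.1  81.3  30. ] gap 0.0
green top [124.8 219.4   5.2  69. ] plane40 [465.1 343.8  40. ]
   sc [401.6 246.2   5.3  23. ] [465.8 347.3  27. ] gap 0.1
blue top [164.6 228.7   7.1 137.5] plane40 [438.8 216.7  40. ]
   sc [360.5 250.4   5.4  24.5] [ 445.   241.2 -111.1] gap 4.3
   sc [363.  217.6   7.3 132. ] [438.9 217.9  35.3] gap 0.8
blue top [155.5 202.7   5.2  24.5] plane40 [521.1 249.4  40. ]
   sc [360.5 250.4   5.4  24.5] [524.3 255.5   6.7] gap 1.0
   sc [363.  217.6   7.3 132. ] [512.1 233.  130.4] gap 3.4
orange top [208.2 183.2   9.6 249.5] plane40 [588.6  83.7  40. ]
   sc [296.3 234.1  11.1 339.5] [589.2  84.5  34. ] gap 0.6
```

View pics/c1.png

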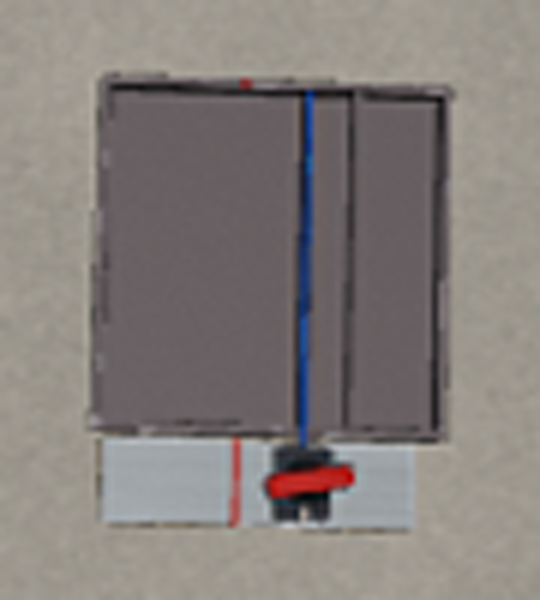

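The crop shows the tote rim corners at about (105,78), (451,92), (444,437) and (92,428). The red mark is on the far rim at (246,84) and on the rail at (235,482). The divider is right of the mark, and the tight clamp bar runs from (267,487) to (353,473).

Run:
```python
from h import *
np.set_printoptions(precision=2,suppress=True)
s=cv2.imread("pics/scene0.png");t=cv2.imread("pics/top0.png")
P=[plane("top",np.array(c)/6-0.42+[245,150],27)[:2] for c in [(105,78),(451,92),(444,437),(92,428)]]
P=np.array(P);print("corners",P.tolist(),"mean",P.mean(0),[np.linalg.norm(P[i]-P[i-1]) for i in range(4)])
def red(img,roi,k):
    h=cv2.cvtColor(img,cv2.COLOR_BGR2HSV); m=cv2.inRange(h,(0,k,60),(6,255,255))|cv2.inRange(h,(172,k,60),(180,255,255))
    x0,y0,x1,y1=roi;z=np.zeros_like(m);z[y0:y1,x0:x1]=m[y0:y1,x0:x1]
    n,l,st,ce=cv2.connectedComponentsWithStats(z)
    for i in range(1,n):
        pts=np.argwhere(l==i)[:,::-1].astype(float)
        q=(pts-pts.mean(0));w,v=np.linalg.eigh(q.T@q+1e-6*np.eye(2)) if len(pts)>1 else (0,np.eye(2))
        yield st[i],ce[i],v[:,1]
print("TOP")
for a in red(t,(245,155,335,245),70): print(*a)
print("SCENE")
for a in red(s,(175,145,285,240),70): print(*a)
# tote sides
cs=P; yx=[(cs[0]-cs[3]),(cs[1]-cs[2])]; yy=[cs[0]-cs[1],cs[3]-cs[2]]
print("yaw",[np.arctan2(v[1],v[0]) for v in yx],[np.arctan2(-v[0],v[1]) for v in yy])
d=cv2.resize(s[145:240,175:285],None,fx=6,fy=6,interpolation=cv2.INTER_CUBIC);cv2.imwrite("pics/c2.png",d)
```

```text
corners [[663.4831957186465, -88.886584821079], [661.266343223364, -278.4412904918377], [472.3764171753893, -276.3504581227723], [472.25530236788575, -86.25648614119936]] mean [ 567.35 -182.48] [np.float64(191.24597934188267), np.float64(189.567668332218), np.float64(188.9014974594031), np.float64(190.09401056458256)]
TOP
[285 163   2   2   4] [285.5 163.5] [0. 1.]
[283 222   2  16  21] [283.76 230.81] [-0.05  1.  ]
[289 227  15   6  57] [295.96 229.67] [-0.99  0.14]
SCENE
[234 153  14   9  76] [240.49 156.78] [-0.93 -0.37]
[207 215   4   3   9] [208.33 216.11] [-0.94  0.35]
yaw [np.float64(-0.013752872614093), np.float64(-0.011068599722435945)] [np.float64(-0.011694520725612952), np.float64(0.0006371311507289369)]
```

View pics/c2.png

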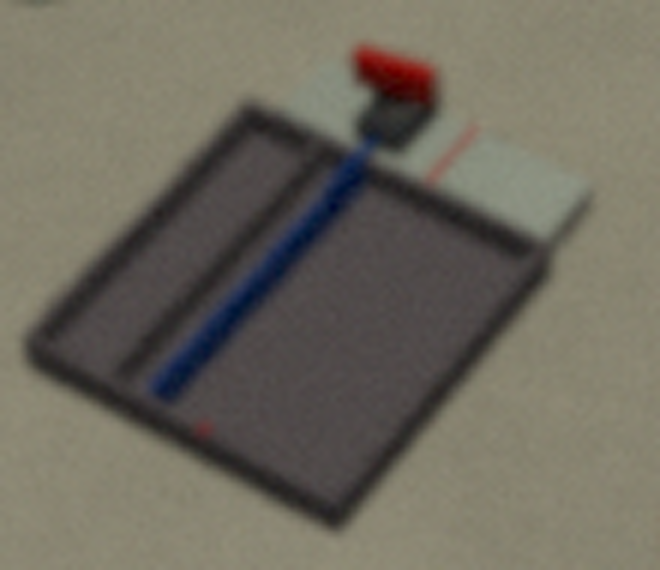

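The scene crop shows the rim corners at (337,522) far-left, (30,350) far-right, (545,265) near-left and (248,105) near-right. The rail mark runs from (475,128) to (430,182), and the red bar is at (396,73).

Run:
```python
from h import *
np.set_printoptions(precision=2,suppress=True)
T=[np.array(c)/6-0.42+[245,150] for c in [(105,78),(451,92),(444,437),(92,428)]]
S=[np.array(c)/6-0.42+[175,145] for c in [(337,516),(30,345),(248,103),(547,262)]]
for a,b in zip(S,T): print("corner",*tri(a,b))
print("rim mark tri",*tri((208.3,216.1),(285.5,163.5)),plane("top",(285.5,163.5),27))
print("rail mark", plane("top",(283.76,230.81),22), tri(np.array((452,155))/6-.42+[175,145],(283.9,230.3)))
print("bar",*tri((240.49,156.78),(295.96,229.67)), plane("top",(295.96,229.67),72))
a=plane("top",(289,230.65),72);b=plane("top",(303,228.65),72);v=a-b;print("bar yaw",np.arctan2(v[1],v[0]))
m1=plane("top",(285.5,163.5),27);m2=plane("top",(283.76,230.5),22);v=m1-m2
yaw=np.arctan2(v[1],v[0]);print("mark yaw",yaw,np.linalg.norm(v),"tote from marks",m1[:2]-R.from_euler('z',yaw).apply([94.5,17,0])[:2])
for n in[(300,437),(309,92)]:
    print("divider top", plane("top",np.array(n)/6-.42+[245,150],32))
```

```text
corner [665.6  -88.25  12.25] 2.7233466444005017
corner [ 662.68 -278.87   13.19] 4.368751132683167
corner [ 472.83 -277.66   19.26] 0.021113045957901998
corner [473.62 -87.41   7.67] 1.0360056332691931
rim mark tri [ 663.57 -166.4    23.29] 0.7085359104526289 [ 662.68 -165.75   27.  ]
rail mark [ 442.54 -164.38   22.  ] (array([ 444.44, -165.35,   16.93]), np.float64(0.20127478552497252))
bar [ 445.5  -199.     61.62] 0.5726765201359114 [ 445.22 -198.04   72.  ]
bar yaw 1.737618295061001
mark yaw -0.006358343802517995 219.19899533410756 tote from marks [ 568.07 -182.15]
divider top [ 470.06 -197.92   32.  ]
divider top [ 658.06 -200.     32.  ]
```

```bash
cat > go.py <<'E'
import sys
from h import *
# usage: go.py x y z yaw_of_tool_y : prints shift in tool axes
x,y,z,yaw=map(float,sys.argv[1:5]); s=r.state()
q=R.from_quat(s["ee_rot"]); d=q.inv().apply(np.array([x,y,z])-s["ee_pos"])
ty=q.apply([0,1,0]); cur=np.arctan2(ty[1],ty[0])
turn=(cur-yaw+np.pi/2)%np.pi-np.pi/2
print("pos",s["ee_pos"].round(1),"yawy",round(cur,3),"shift",d.round(1),"turn",turn.round(3),"alt",(turn-np.sign(turn)*np.pi).round(3),"j1,j6",s["joint_pos"][[0,5]].round(2),"F",s["ft_force"].round(1),"w",round(s["width"],3),"t",s["t"])
E
echo '{"moves":[[348, -309, 0, -1.37, 1], [348, -309, 0, -1.37, 1], [348, -309, 0, -1.37, 1], [348, -309, 0, -1.37, 1], [348, -309, 0, -1.37, 1], [348, -309, 0, -1.37, 1], [348, -309, 0, -1.37, 1], [348, -309, 0, -1.37, 1]]}' > m.json && python3 nudge.py m.json 60
python3 go.py 445.2 -198.3 130 0.16
```

```text
t: 0.77
ee_pos: [383.6, -312.7, 231.2]
ee_rot: [0.777, 0.63, 0.0, -0.0]
ft_force: [1.4, -0.8, 0.0]
width: 1.001
grip_force: 0.0
pos [ 383.6 -312.7  231.2] yawy -0.208 shift [124.6  36.6 101.2] turn -0.368 alt 2.773 j1,j6 [-0.75 -0.54] F [ 1.4 -0.8  0. ] w 1.001 t 0.7667
```

```bash
echo '{"moves":[[125, 37, 50, -0.37, 1], [125, 37, 101, -0.37, 1], [125, 37, 101, -0.37, 1], [125, 37, 101, -0.37, 1], [125, 37, 101, -0.37, 1], [125, 37, 101, -0.37, 1], [125, 37, 101, -0.37, 1]]}' > m.json && python3 nudge.py m.json 
python3 go.py 445.2 -198.3 48 0.16
python3 - <<'E'
from h import *
p,_=r.camera("scene");cv2.imwrite("pics/c3.png",cv2.resize(p[80:230,150:320],None,fx=3.5,fy=3.5,interpolation=cv2.INTER_CUBIC))
E
```

```text
t: 1.35
ee_pos: [446.1, -200.5, 130.4]
ee_rot: [0.65, 0.76, -0.0, -0.0]
ft_force: [-0.4, 0.2, -0.4]
width: 0.999
grip_force: 0.0
pos [ 446.1 -200.5  130.4] yawy 0.157 shift [ 2.3 -0.5 82.4] turn -0.003 alt 3.138 j1,j6 [-0.48 -0.64] F [-0.4  0.2 -0.4] w 0.999 t 1.35
```

View pics/c3.png

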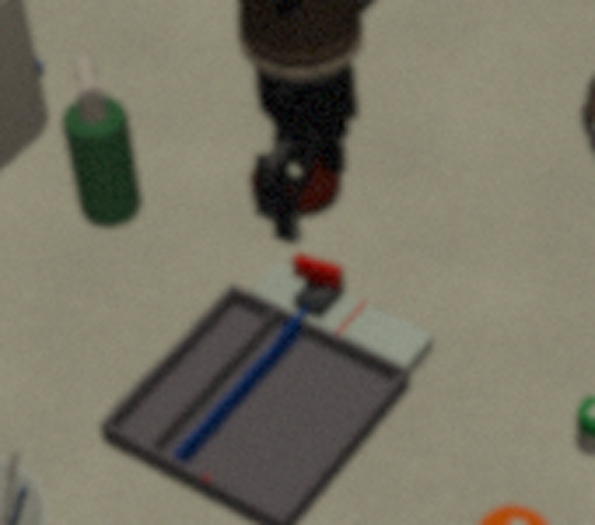

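The gripper hangs right above the red bar at (318,268), with nothing in the way.

```bash
echo '{"moves":[[2.3, -0.5, 40, 0, 1], [2.3, -0.5, 70, 0, 0.7], [2.3, -0.5, 82, 0, 0.6], [2.3, -0.5, 82, 0, 0], [2.3, -0.5, 82, 0, 0], [2.3, -0.5, 82, 0, 0], [2.3, -0.5, 82, 0, 0], [2.3, -0.5, 82, 0, 0]]}' > m.json && python3 nudge.py m.json 50
echo '{"moves":[[0, 0, 0, 0, 0], [0, 0, 0, 0, 0], [0, 0, 0, 0, 0], [0, 0, 0, 0, 0], [0, 0, 0, 0, 0]]}' > m.json && python3 nudge.py m.json 
python3 go.py 445.2 -198.3 48 0.16
```

```text
t: 2.07
ee_pos: [446.2, -199.1, 50.0]
ee_rot: [0.65, 0.76, 0.0, 0.002]
ft_force: [-2.1, -3.3, 6.9]
width: 0.176
grip_force: 48.7
t: 2.48
ee_pos: [446.2, -199.0, 50.0]
ee_rot: [0.65, 0.76, 0.0, 0.002]
ft_force: [-1.0, -3.3, 6.6]
width: 0.176
grip_force: 48.7
pos [ 446.2 -199.    50. ] yawy 0.156 shift [ 0.9 -0.9  2. ] turn -0.004 alt 3.137 j1,j6 [-0.48 -0.64] F [-1.  -3.3  6.6] w 0.176 t 2.4833
```

```bash
echo '{"moves":[[0, 0, 0, -0.1, 0], [0, 0, 0, -0.2, 0], [0, 0, 0, -0.3, 0], [0, 0, 0, -0.4, 0], [0, 0, 0, -0.5, 0], [0, 0, 0, -0.6, 0], [0, 0, 0, -0.7, 0], [0, 0, 0, -0.7, 0]]}' > m.json && python3 nudge.py m.json 
echo '{"moves":[[0, 0, 0, -0.1, 0], [0, 0, 0, -0.2, 0], [0, 0, 0, -0.3, 0], [0, 0, 0, -0.4, 0], [0, 0, 0, -0.5, 0], [0, 0, 0, -0.6, 0], [0, 0, 0, -0.64, 0], [0, 0, 0, -0.64, 0]]}' > m.json && python3 nudge.py m.json
python3 go.py 445.2 -164.3 48 1.56
```

```text
t: 3.15
ee_pos: [443.1, -197.6, 49.6]
ee_rot: [0.347, 0.938, 0.0, -0.001]
ft_force: [-16.4, 0.3, 17.4]
width: 0.173
grip_force: 53.5
t: 3.82
ee_pos: [442.4, -197.3, 49.0]
ee_rot: [0.036, 0.999, 0.001, -0.002]
ft_force: [-14.4, -0.7, 4.7]
width: 0.173
grip_force: 55.6
pos [ 442.4 -197.3   49. ] yawy 1.499 shift [-0.4 33.1  1. ] turn -0.061 alt 3.081 j1,j6 [-0.48 -1.98] F [-14.4  -0.7   4.7] w 0.173 t 3.8167
```

```bash
echo '{"moves":[[1, 5, 0, 0, 0], [1, 10, 0, 0, 0], [2, 15, 0, 0, 0], [2, 20, 0, 0, 0], [3, 25, 0, 0, 0], [3, 30, 0, 0, 0], [3, 33, 0, 0, 0], [3, 33, 0, 0, 0]]}' > m.json && python3 nudge.py m.json 
python3 go.py 445.2 -164.3 48 1.56
cat > look.py <<'E'
import sys
from h import *
n,x0,y0,x1,y1,k,f=sys.argv[1],*map(int,sys.argv[2:7]),sys.argv[7]
p,_=r.camera(n);cv2.imwrite("pics/"+f+"_full.png",p);cv2.imwrite("pics/"+f+".png",cv2.resize(p[y0:y1,x0:x1],None,fx=k,fy=k,interpolation=cv2.INTER_CUBIC))
E
python3 look.py scene 175 110 285 240 4 c4; python3 look.py top 245 150 335 250 5 c4t
python3 - <<'E'
import cv2,numpy as np
a=cv2.imread("pics/c4.png");b=cv2.imread("pics/c4t.png");h=max(a.shape[0],b.shape[0])
s=0.8
pad=lambda i:cv2.copyMakeBorder(i,0,h-i.shape[0],0,0,cv2.BORDER_CONSTANT)
c=np.hstack([pad(a)[:, :340],pad(b)]);print(c.shape);cv2.imwrite("pics/c4c.png",c)
E
```

```text
t: 4.48
ee_pos: [442.5, -164.0, 49.0]
ee_rot: [0.037, 0.999, 0.0, -0.002]
ft_force: [-6.4, -0.6, 1.5]
width: 0.176
grip_force: 56.6
pos [ 442.5 -164.    49. ] yawy 1.496 shift [-2.7 -0.1  1. ] turn -0.064 alt 3.078 j1,j6 [-0.42 -1.91] F [-6.4 -0.6  1.5] w 0.176 t 4.4833
(520, 790, 3)
```

View pics/c4c.png

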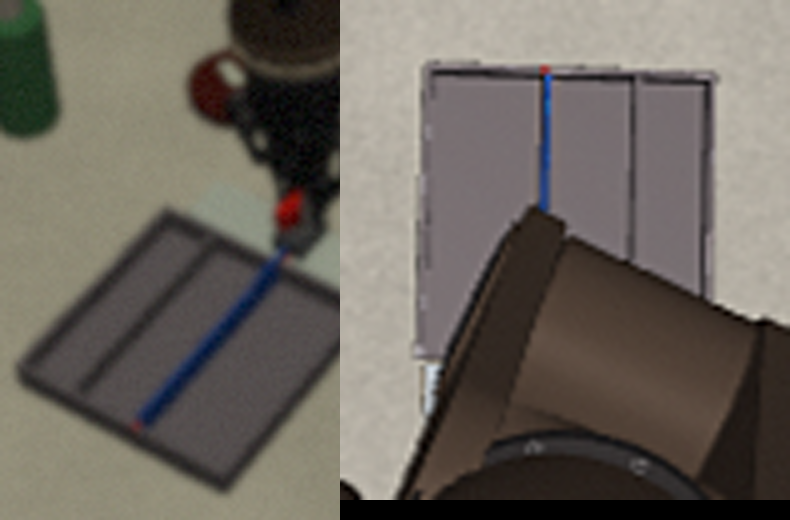

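The divider's far end at (546,85) meets the red rim mark at (546,70) in the top view, and the scene view agrees. I'll check this to the millimetre.

```bash
cat > div.py <<'E'
import sys
from h import *
t=cv2.imread(sys.argv[1]); v1=int(sys.argv[2])
f=t.astype(float); w=np.clip(f[:,:,0]-f[:,:,2]-25,0,None)
P=[]
for v in range(168,v1):
    u=np.arange(270,310); ww=w[v,270:310]
    if ww.sum()>20: P.append(plane("top",((u*ww).sum()/ww.sum(),v),32)[:2])
P=np.array(P);k=np.polyfit(P[:,0],P[:,1],1);print("n",len(P),"divider y at x=568:",np.polyval(k,568),"at 660",np.polyval(k,660),"at 445",np.polyval(k,445),"slope",k[0])
w=np.clip(f[:,:,2]-np.maximum(f[:,:,0],f[:,:,1])-20,0,None)[160:167,275:295]
v,u=np.mgrid[160:167,275:295];print("rim mark",plane("top",((u*w).sum()/w.sum(),(v*w).sum()/w.sum()),27))
w=np.clip(f[:,:,2]-np.maximum(f[:,:,0],f[:,:,1])-20,0,None)[223:226,278:289]
v,u=np.mgrid[223:226,278:289]
if w.sum()>0: print("rail mark",plane("top",((u*w).sum()/w.sum(),(v*w).sum()/w.sum()),22))
E
python3 div.py pics/top0.png 220;python3 div.py pics/c4t_full.png 190
```

```text
n 52 divider y at x=568: -199.56748785044704 at 660 -200.42033614586867 at 445 -198.42726675982897 slope -0.009270090167626489
rim mark [ 662.75635425 -165.57344564   27.        ]
rail mark [ 464.42251134 -164.67690733   22.        ]
n 22 divider y at x=568: -166.2672459224249 at 660 -167.9206341230672 at 445 -164.05673778460962 slope -0.01797161087654694
rim mark [ 662.98753285 -165.26981634   27.        ]
```

```bash
echo '{"moves":[[0, 1, 0, 0, 0], [0, 1.7, 0, 0, 0], [0, 1.7, 0, 0, 0]]}' > m.json && python3 nudge.py m.json 
python3 look.py top 245 150 335 250 5 c5t; python3 div.py pics/c5t_full.png 190; python3 go.py 445 -164 48 1.56
```

```text
t: 4.83
ee_pos: [442.5, -162.7, 49.0]
ee_rot: [0.037, 0.999, 0.001, -0.002]
ft_force: [-24.8, 2.6, 5.5]
width: 0.171
grip_force: 55.6
n 22 divider y at x=568: -164.91689382708927 at 660 -165.0755765959511 at 445 -164.7047418643718 slope -0.0017248127050199721
rim mark [ 662.84307636 -165.58036378   27.        ]
pos [ 442.6 -162.7   49. ] yawy 1.496 shift [-2.5 -1.1  1. ] turn -0.064 alt 3.078 j1,j6 [-0.42 -1.91] F [ 4.7 -1.2 -2.5] w 0.175 t 4.8833
```

```bash
echo '{"moves":[[0, 0, 0, 0, 0], [0, 0, 0, 0, 0], [0, 0, 0, 0.1, 0], [0, 0, 0, 0.2, 0], [0, 0, 0, 0.3, 0], [0, 0, 0, 0.4, 0], [0, 0, 0, 0.5, 0], [0, 0, 0, 0.6, 0]]}' > m.json && python3 nudge.py m.json 
echo '{"moves":[[0, 0, 0, 0.1, 0], [0, 0, 0, 0.2, 0], [0, 0, 0, 0.3, 0], [0, 0, 0, 0.4, 0], [0, 0, 0, 0.5, 0], [0, 0, 0, 0.6, 0], [0, 0, 0, 0.7, 0], [0, 0, 0, 0.76, 0]]}' > m.json && python3 nudge.py m.json
echo '{"moves":[[0, 0, 0, 0, 0], [0, 0, 0, 0, 0]]}' > m.json && python3 nudge.py m.json
python3 go.py 445 -164 48 0.16
python3 look.py top 245 150 335 250 5 c6t; python3 div.py pics/c6t_full.png 190
```

```text
t: 5.55
ee_pos: [443.8, -163.5, 51.2]
ee_rot: [0.333, 0.943, -0.0, 0.0]
ft_force: [-20.7, 1.4, 59.7]
width: 0.127
grip_force: 96.5
t: 6.22
ee_pos: [445.8, -164.2, 51.5]
ee_rot: [0.659, 0.752, 0.0, 0.002]
ft_force: [-12.6, 0.6, 54.0]
width: 0.135
grip_force: 83.4
t: 6.38
ee_pos: [445.8, -164.2, 51.4]
ee_rot: [0.657, 0.754, 0.0, 0.002]
ft_force: [-12.4, -0.1, 52.6]
width: 0.136
grip_force: 61.3
pos [ 445.8 -164.2   51.4] yawy 0.136 shift [ 0.3 -0.8  3.4] turn -0.024 alt 3.118 j1,j6 [-0.42 -0.55] F [-12.4  -0.1  52.6] w 0.136 t 6.3833
n 22 divider y at x=568: -168.2121718831626 at 660 -168.68091511504383 at 445 -167.58548256227786 slope -0.005095035129144001
rim mark [ 662.77951046 -165.53444207   27.        ]
```

```bash
echo '{"moves":[[0, 0, -2, 0, 0], [0, 0, -2, 0, 0.6], [0, 0, -2, 0, 0.6], [0, 0, -2, 0, 0.6], [0, 0, -30, 0, 0.8], [0, 0, -70, 0, 1], [0, 0, -100, 0, 1]]}' > m.json && python3 nudge.py m.json
echo '{"moves":[[0, 200, 0, 0, 1], [0, 200, 0, 0, 1], [0, 200, 0, 0, 1], [0, 200, 0, 0, 1], [0, 200, 0, 0, 1]]}' > m.json && python3 nudge.py m.json
python3 go.py 445 -164 130 0.16
python3 look.py scene 175 110 285 240 4 c7; python3 look.py top 245 150 335 250 5 c7t;python3 div.py pics/c7t_full.png 190
python3 - <<'E'
import cv2,numpy as np
a=cv2.imread("pics/c7.png");b=cv2.imread("pics/c7t.png");h=max(a.shape[0],b.shape[0])
pad=lambda i:cv2.copyMakeBorder(i,0,h-i.shape[0],0,0,cv2.BORDER_CONSTANT)
c=np.hstack([pad(a)[:, :340],pad(b)]);cv2.imwrite("pics/c7c.png",c)
E
```

```text
t: 7.02
ee_pos: [444.5, -163.2, 149.9]
ee_rot: [0.657, 0.753, -0.0, -0.0]
ft_force: [2.5, -0.9, 0.1]
width: 0.962
grip_force: 0.0
t: 7.43
ee_pos: [645.8, -135.5, 148.5]
ee_rot: [0.657, 0.754, 0.0, 0.0]
ft_force: [-0.3, -0.2, -0.1]
width: 1.001
grip_force: 0.0
pos [ 645.8 -135.5  148.5] yawy 0.136 shift [  -1.  -202.8   18.2] turn -0.024 alt 3.118 j1,j6 [-0.25 -0.39] F [-0.3 -0.2 -0.1] w 1.001 t 7.4333Traceback (most recent call last):
  File "div.py", line 9, in <module>
    P=np.array(P);k=np.polyfit(P[:,0],P[:,1],1);print("n",len(P),"divider y at x=568:",np.polyval(k,568),"at 660",np.polyval(k,660),"at 445",np.polyval(k,445),"slope",k[0])
                               ~^^^^^
IndexError: too many indices for array: array is 1-dimensional, but 2 were indexed
```

View pics/c7c.png

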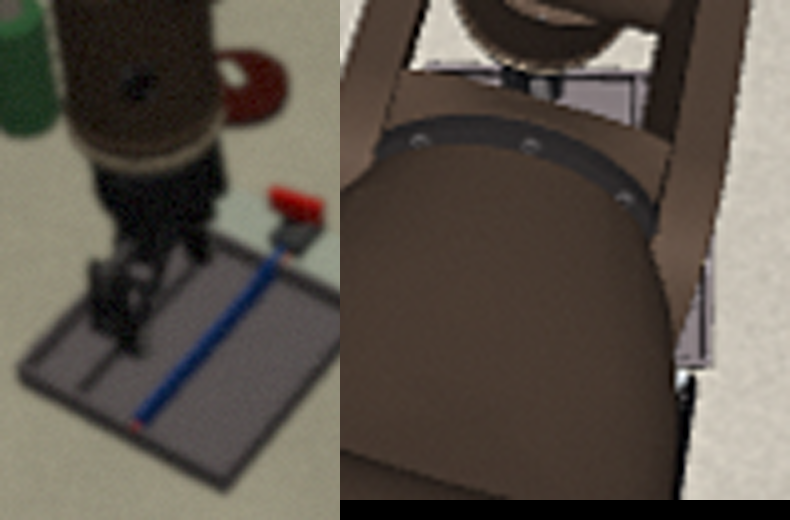

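The bar looks turned tight and the divider is near the mark, but the arm blocks the top view. I'll swing aside towards the jars and measure.

```bash
echo '{"moves":[[200, -160, -50, 0, 1], [200, -160, -50, 0, 1], [200, -160, -50, 0, 1], [200, -160, -50, 0, 1], [200, -160, -50, 0, 1], [200, -160, -50, 0, 1], [200, -160, -50, 0, 1]]}' > m.json && python3 nudge.py m.json
python3 go.py 441 81 200 0.16
python3 look.py top 245 150 335 250 6 c8t;python3 div.py pics/c8t_full.png 220
```

```text
t: 8.12
ee_pos: [452.2, 42.7, 198.7]
ee_rot: [0.657, 0.754, -0.001, -0.001]
ft_force: [0.4, -0.4, 1.4]
width: 1.002
grip_force: 0.0
pos [452.2  42.7 198.7] yawy 0.137 shift [39.5 -5.9 -1.2] turn -0.023 alt 3.119 j1,j6 [ 0.03 -0.11] F [ 0.4 -0.4  1.4] w 1.002 t 8.1167
n 52 divider y at x=568: -168.54741399318107 at 660 -168.53906065341695 at 445 -168.55858204525703 slope 9.079717134925795e-05
rim mark [ 662.77934808 -165.53478542   27.        ]
rail mark [ 467.81298996 -164.22786986   22.        ]
```

View pics/c8t.png

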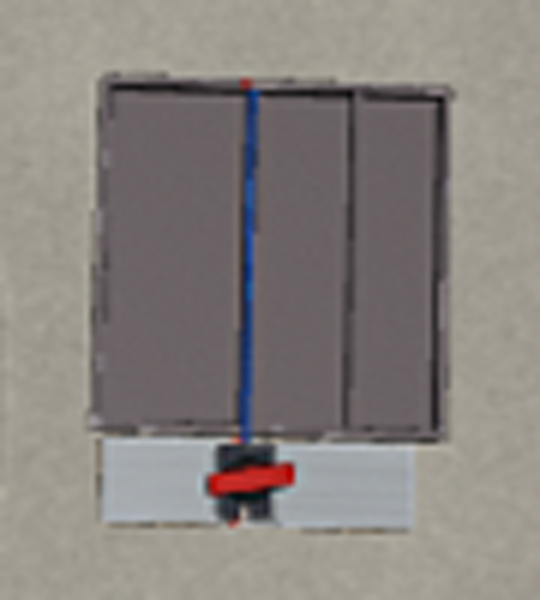

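The clamp is tight, but the divider sits about 3.3 mm right of the mark. That is too close to the limit, and my fingertips were squeezing the hub under the bar. I'll regrip higher, at TCP z 56, and reset it.

```bash
python3 go.py 445.5 -167.8 120 0.16
echo '{"moves":[[-208, -36, 78, -0.02, 1], [-208, -36, 78, -0.02, 1], [-208, -36, 78, -0.02, 1], [-208, -36, 78, -0.02, 1], [-208, -36, 78, -0.02, 1], [-208, -36, 78, -0.02, 1], [-208, -36, 78, -0.02, 1], [-208, -36, 78, -0.02, 1]]}' > m.json && python3 nudge.py m.json
python3 go.py 445.5 -167.8 56 0.16
```

```text
pos [453.1  42.6 199. ] yawy 0.138 shift [-207.5  -36.3   78.9] turn -0.022 alt 3.119 j1,j6 [ 0.03 -0.11] F [-1.2  1.6  0.2] w 1.0 t 8.1667
t: 8.83
ee_pos: [449.2, -171.8, 119.7]
ee_rot: [0.651, 0.759, -0.0, -0.001]
ft_force: [-0.1, -0.1, 0.5]
width: 0.997
grip_force: 0.0
pos [ 449.2 -171.8  119.7] yawy 0.153 shift [ 4.4 -3.  63.7] turn -0.007 alt 3.135 j1,j6 [-0.43 -0.58] F [-0.1 -0.1  0.5] w 0.997 t 8.8333
```

```bash
echo '{"moves":[[4, -3, 20, 0, 0.6], [4, -3, 20, 0, 0.6], [4, -3, 20, 0, 0.6], [4, -3, 20, 0, 0.6]]}' > m.json && python3 nudge.py m.json
python3 go.py 445.5 -167.8 56 0.16
```

```text
t: 9.17
ee_pos: [446.6, -166.7, 100.9]
ee_rot: [0.649, 0.76, 0.0, 0.0]
ft_force: [-0.3, -0.7, -0.1]
width: 0.599
grip_force: 0.0
pos [ 446.6 -166.7  100.9] yawy 0.157 shift [-1.  -1.2 44.9] turn -0.003 alt 3.139 j1,j6 [-0.42 -0.58] F [-0.3 -0.7 -0.1] w 0.599 t 9.1667
```

```bash
echo '{"moves":[[-1, -1, 30, 0, 0.6], [-1, -1, 45, 0, 0.6], [-1, -1, 45, 0, 0], [-1, -1, 45, 0, 0], [-1, -1, 45, 0, 0], [-1, -1, 45, 0, 0], [-1, -1, 45, 0, 0], [-1, -1, 45, 0, 0]]}' > m.json && python3 nudge.py m.json 50
echo '{"moves":[[0, 0, 0, -0.1, 0], [0, 0, 0, -0.2, 0], [0, 0, 0, -0.3, 0], [0, 0, 0, -0.4, 0], [0, 0, 0, -0.5, 0], [0, 0, 0, -0.6, 0], [0, 0, 0, -0.7, 0], [0, 0, 0, -0.7, 0]]}' > m.json && python3 nudge.py m.json
echo '{"moves":[[0, 0, 0, -0.1, 0], [0, 0, 0, -0.2, 0], [0, 0, 0, -0.3, 0], [0, 0, 0, -0.4, 0], [0, 0, 0, -0.5, 0], [0, 0, 0, -0.5, 0], [0, 0, 0, -0.5, 0]]}' > m.json && python3 nudge.py m.json 
python3 go.py 445.2 -164.5 56 1.56
python3 look.py top 245 150 335 250 5 c9t; python3 div.py pics/c9t_full.png 190
```

```text
t: 9.83
ee_pos: [446.4, -168.7, 56.5]
ee_rot: [0.65, 0.76, 0.0, 0.001]
ft_force: [0.4, 0.6, 10.0]
width: 0.127
grip_force: 51.3
t: 10.5
ee_pos: [447.3, -169.0, 56.6]
ee_rot: [0.347, 0.938, -0.0, 0.002]
ft_force: [5.2, 0.9, 3.9]
width: 0.124
grip_force: 50.7
t: 11.08
ee_pos: [447.6, -169.1, 56.6]
ee_rot: [0.107, 0.994, -0.001, 0.002]
ft_force: [6.9, 1.2, 2.6]
width: 0.123
grip_force: 50.4
pos [ 447.6 -169.1   56.6] yawy 1.357 shift [3.3 4.  0.6] turn -0.203 alt 2.938 j1,j6 [-0.42 -1.78] F [6.9 1.2 2.6] w 0.123 t 11.0833
n 22 divider y at x=568: -171.1866530141562 at 660 -170.63230363475952 at 445 -171.92779403226265 slope 0.006025536732572635
rim mark [ 662.72505298 -165.59336194   27.        ]
```

```bash
echo '{"moves":[[0, 2, 0, 0, 0], [1, 4, 0, 0, 0], [1, 5.3, 0, 0, 0], [1, 5.3, 0, 0, 0], [1, 5.3, 0, 0, 0]]}' > m.json && python3 nudge.py m.json
python3 look.py top 245 150 335 250 5 c10t; python3 div.py pics/c10t_full.png 190;python3 go.py 445.2 -164.5 56 1.56
echo '{"moves":[[0, 0, 0, 0.1, 0], [0, 0, 0, 0.2, 0], [0, 0, 0, 0.3, 0], [0, 0, 0, 0.4, 0], [0, 0, 0, 0.5, 0], [0, 0, 0, 0.6, 0], [0, 0, 0, 0.6, 0]]}' > m.json && python3 nudge.py m.json
echo '{"moves":[[0, 0, 0, 0.1, 0], [0, 0, 0, 0.2, 0], [0, 0, 0, 0.3, 0], [0, 0, 0, 0.4, 0], [0, 0, 0, 0.5, 0], [0, 0, 0, 0.6, 0], [0, 0, 0, 0.6, 0], [0, 0, 0, 0.6, 0]]}' > m.json && python3 nudge.py m.json
python3 look.py top 245 150 335 250 5 c11t; python3 div.py pics/c11t_full.png 190;python3 go.py 445.2 -164.5 56 0.16
```

```text
t: 11.55
ee_pos: [447.6, -163.6, 56.6]
ee_rot: [0.107, 0.994, -0.001, 0.002]
ft_force: [7.3, 1.4, 6.8]
width: 0.128
grip_force: 50.9
n 22 divider y at x=568: -164.95995159312375 at 660 -164.73357383852823 at 445 -165.2626088085069 slope 0.002460627767342579
rim mark [ 662.87630615 -165.59597224   27.        ]
pos [ 447.6 -163.6   56.5] yawy 1.356 shift [ 2.2 -1.4  0.5] turn -0.204 alt 2.938 j1,j6 [-0.41 -1.77] F [7.2 1.5 6. ] w 0.129 t 11.6
t: 12.18
ee_pos: [447.2, -163.6, 56.5]
ee_rot: [0.399, 0.917, -0.0, 0.002]
ft_force: [3.8, -1.4, 8.7]
width: 0.126
grip_force: 51.2
t: 12.85
ee_pos: [446.5, -163.5, 56.5]
ee_rot: [0.65, 0.76, 0.0, 0.001]
ft_force: [-0.8, -2.3, 12.3]
width: 0.124
grip_force: 51.8
n 22 divider y at x=568: -164.4641466086029 at 660 -164.16034558046232 at 445 -164.87031537448652 slope 0.003302185088484692
rim mark [ 663.05094032 -165.72902775   27.        ]
pos [ 446.5 -163.5   56.5] yawy 0.156 shift [-0.8 -1.4  0.5] turn -0.004 alt 3.138 j1,j6 [-0.41 -0.57] F [-1.1 -3.3 12.9] w 0.124 t 12.9
```

The divider is now within about 1 mm of the mark and the clamp is tight. Next I release it, retreat towards the jars and verify.

```bash
echo '{"moves":[[0, 0, 0, 0, 0.5], [0, 0, 0, 0, 0.5], [0, 0, -30, 0, 0.6], [0, 0, -70, 0, 1], [0, 0, -110, 0, 1], [0, 0, -140, 0, 1], [0, 0, -140, 0, 1]]}' > m.json && python3 nudge.py m.json
echo '{"moves":[[200, 26, 0, 0.16, 1], [200, 26, 0, 0.16, 1], [200, 26, 0, 0.16, 1], [200, 26, 0, 0.16, 1], [200, 26, 0, 0.16, 1], [200, 26, 0, 0.16, 1], [200, 26, 0, 0.16, 1]]}' > m.json && python3 nudge.py m.json
python3 go.py 441 81 80 -0.008
cat > jars.py <<'E'
from h import *
np.set_printoptions(precision=1,suppress=True)
s,_=r.camera("scene");t,_=r.camera("top")
cv2.imwrite("pics/last_s.png",s);cv2.imwrite("pics/last_t.png",t)
for c in H:
    for b in blobs(t,c,(90,150,245,260)): print(c,"top r%.1f a%.0f"%b[2:],plane("top",b[:2],40))
    for b in blobs(s,c,(240,170,450,280)): print(c,"  scene r%.1f a%.0f"%b[2:],plane("scene",b[:2],33))
E
python3 jars.py; python3 div.py pics/last_t.png 220
```

```text
t: 13.48
ee_pos: [448.0, -163.9, 200.9]
ee_rot: [0.65, 0.76, 0.001, 0.004]
ft_force: [2.3, -0.6, -0.1]
width: 1.004
grip_force: 0.0
t: 14.07
ee_pos: [439.5, 40.9, 195.2]
ee_rot: [0.707, 0.707, -0.0, -0.0]
ft_force: [0.0, -1.5, 0.2]
width: 1.003
grip_force: 0.0
pos [439.5  40.9 195.2] yawy 0.001 shift [ 40.1   1.5 115.2] turn 0.009 alt -3.133 j1,j6 [0.02 0.02] F [ 0.  -1.5  0.2] w 1.003 t 14.0667
green top r5.2 a70 [464.9 343.7  40. ]
green   scene r5.3 a24 [470.4 347.8  33. ]
green   scene r4.7 a36 [443.4  81.4  33. ]
blue top r6.7 a52 [440.7 227.7  40. ]
blue top r5.2 a24 [521.1 249.4  40. ]
blue   scene r5.4 a24 [542.1 258.6  33. ]
blue   scene r7.3 a136 [437.4 218.   33. ]
orange top r9.6 a250 [588.6  83.7  40. ]
orange   scene r11.1 a340 [588.7  84.6  33. ]
n 52 divider y at x=568: -163.73645561362162 at 660 -164.50653582617295 at 445 -162.70689185118883 slope -0.008370437092949448
rim mark [ 663.06632193 -165.69411525   27.        ]
```

```bash
echo '{"moves":[[40, 1.5, 60, 0, 0.7], [40, 1.5, 115, 0, 0.7], [40, 1.5, 115, 0, 0.7], [40, 1.5, 140, 0, 0.7], [40, 1.5, 165, 0, 0.7], [40, 1.5, 181, 0, 0.7], [40, 1.5, 181, 0, 0.7]]}' > m.json && python3 nudge.py m.json
echo '{"moves":[[0, 0, 0, 0, 0], [0, 0, 0, 0, 0], [0, 0, 0, 0, 0], [0, 0, 0, 0, 0], [0, 0, 0, 0, 0]]}' > m.json && python3 nudge.py m.json 40
python3 go.py 441 81 14 -0.008
```

```text
t: 14.75
ee_pos: [440.2, 76.9, 11.6]
ee_rot: [0.709, 0.705, -0.002, -0.001]
ft_force: [-0.5, -0.3, -0.4]
width: 0.703
grip_force: 0.0
t: 15.17
ee_pos: [442.6, 78.6, 15.3]
ee_rot: [0.709, 0.706, 0.001, 0.001]
ft_force: [-0.3, -1.7, 9.1]
width: 0.379
grip_force: 40.3
pos [442.6  78.6  15.3] yawy -0.004 shift [ 2.4 -1.6  1.3] turn 0.004 alt -3.138 j1,j6 [0.11 0.11] F [-0.3 -1.7  9.1] w 0.379 t 15.1667
```

```bash
echo '{"moves":[[0, 0, -30, 0, 0], [0, 0, -70, 0, 0], [0, 0, -90, 0, 0], [0, 0, -90, 0, 0]]}' > m.json && python3 nudge.py m.json 60
echo '{"moves":[[-331, 85, 0, 0, 0], [-331, 85, 0, 0, 0], [-331, 85, 0, 0, 0], [-331, 85, 0, 0, 0], [-331, 85, 0, 0, 0], [-331, 85, 0, 0, 0], [-331, 85, 0, 0, 0], [-331, 85, 0, 0, 0]]}' > m.json && python3 nudge.py m.json
echo '{"moves":[[0, 0, 0, 0, 0], [0, 0, 0, 0, 0]]}' > m.json && python3 nudge.py m.json
python3 go.py 527.4 -252.8 20.5 -0.008
```

```text
t: 15.5
ee_pos: [444.2, 79.0, 108.5]
ee_rot: [0.708, 0.706, 0.003, 0.002]
ft_force: [2.4, -0.6, -0.6]
width: 0.378
grip_force: 59.5
t: 16.17
ee_pos: [523.3, -246.6, 104.2]
ee_rot: [0.709, 0.706, 0.0, 0.0]
ft_force: [0.7, 0.1, -0.8]
width: 0.379
grip_force: 59.5
t: 16.33
ee_pos: [523.6, -246.6, 104.0]
ee_rot: [0.71, 0.705, 0.0, 0.0]
ft_force: [0.3, 0.5, -1.0]
width: 0.383
grip_force: 59.6
pos [ 523.6 -246.6  104. ] yawy -0.007 shift [-6.1  3.8 83.5] turn 0.001 alt -3.14 j1,j6 [-0.49 -0.49] F [ 0.3  0.5 -1. ] w 0.383 t 16.3333
```

```bash
echo '{"moves":[[-6, 4, 0, 0, 0], [-6, 4, 30, 0, 0], [-6, 4, 60, 0, 0], [-6, 4, 75, 0, 0], [-6, 4, 83, 0, 0], [-6, 4, 83, 0, 0]]}' > m.json && python3 nudge.py m.json
python3 go.py 527.4 -252.8 20.5 -0.008
echo '{"moves":[[0, 0, 0, 0, 0.55], [0, 0, 0, 0, 0.55], [0, 0, 0, 0, 0.55], [0, 0, -30, 0, 0.55], [0, 0, -70, 0, 0.6], [0, 0, -110, 0, 1], [0, 0, -110, 0, 1]]}' > m.json && python3 nudge.py m.json
python3 go.py 464.9 343.7 130 -0.008
```

```text
t: 16.83
ee_pos: [526.9, -249.2, 20.1]
ee_rot: [0.708, 0.706, -0.0, -0.001]
ft_force: [-0.2, 0.4, -0.3]
width: 0.377
grip_force: 62.1
pos [ 526.9 -249.2   20.1] yawy -0.003 shift [-3.6  0.5 -0.4] turn 0.005 alt -3.136 j1,j6 [-0.49 -0.49] F [-0.2  0.4 -0.3] w 0.377 t 16.8333
t: 17.42
ee_pos: [530.8, -252.2, 138.8]
ee_rot: [0.708, 0.706, 0.001, 0.005]
ft_force: [2.4, -1.6, 0.2]
width: 0.859
grip_force: 0.0
pos [ 530.8 -252.2  138.8] yawy -0.004 shift [595.7 -68.3   5.4] turn 0.004 alt -3.137 j1,j6 [-0.5  -0.49] F [ 2.4 -1.6  0.2] w 0.859 t 17.4167
```

```bash
echo '{"moves":[[300, -30, -30, 0, 1], [300, -30, -30, 0, 1], [300, -30, -30, 0, 1], [300, -30, -30, 0, 1], [300, -30, -30, 0, 1], [300, -30, -30, 0, 1], [300, -30, -30, 0, 1], [300, -30, -30, 0, 1]]}' > m.json && python3 nudge.py m.json
echo '{"moves":[[240, -40, 0, 0, 1], [240, -40, 0, 0, 1], [240, -40, 0, 0, 1], [240, -40, 0, 0, 1], [240, -40, 0, 0, 1], [240, -40, 0, 0, 1], [240, -40, 0, 0, 1]]}' > m.json && python3 nudge.py m.json
python3 jars.py;python3 div.py pics/last_t.png 220; python3 go.py 464.9 343.7 100 -0.008
python3 -c "
import cv2;t=cv2.imread('pics/last_t.png');cv2.imwrite('pics/c12.png',cv2.resize(t[140:260,100:340],None,fx=3.3,fy=3.3,interpolation=cv2.INTER_CUBIC))"
```

```text
t: 18.08
ee_pos: [498.0, 54.1, 162.5]
ee_rot: [0.708, 0.707, 0.001, 0.0]
ft_force: [0.6, -0.5, -0.0]
width: 1.002
grip_force: 0.0
t: 18.67
ee_pos: [459.0, 295.1, 162.0]
ee_rot: [0.707, 0.707, 0.001, -0.0]
ft_force: [-1.1, -0.6, -0.1]
width: 1.004
grip_force: 0.0
green   scene r5.5 a28 [471.4 347.8  33. ]
blue top r7.1 a138 [438.8 216.6  40. ]
blue top r5.2 a24 [521.1 249.4  40. ]
blue   scene r5.6 a26 [542.2 258.3  33. ]
blue   scene r7.3 a136 [437.4 217.8  33. ]
orange top r9.5 a249 [588.5  83.6  40. ]
orange   scene r11.1 a336 [588.3  84.4  33. ]
n 52 divider y at x=568: -163.73592187330803 at 660 -164.50395921289126 at 445 -162.7090893432131 slope -0.008348231951991447
rim mark [ 663.05909122 -165.72549084   27.        ]
pos [459.2 290.9 161.6] yawy -0.001 shift [52.7  5.6 61.6] turn 0.007 alt -3.135 j1,j6 [0.51 0.51] F [-0.5  0.7 -0.3] w 0.999 t 18.7667
```

View pics/c12.png

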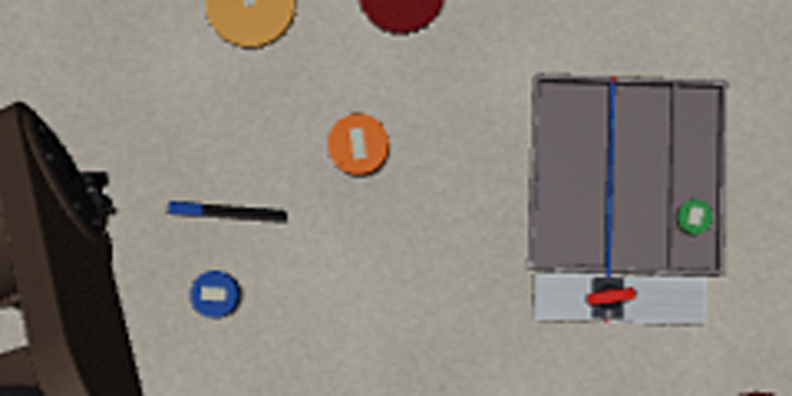

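The first green jar stands in the small lane at (695,216), the divider is on the red mark and the bar is tight. Next is the second green jar.

```bash
echo '{"moves":[[53, 6, 40, 0, 0.7], [53, 6, 62, 0, 0.7], [53, 6, 62, 0, 0.7], [53, 6, 62, 0, 0.7], [53, 6, 62, 0, 0.7]]}' > m.json && python3 nudge.py m.json
python3 go.py 465.5 345 14 -0.008
```

```text
t: 19.18
ee_pos: [466.0, 341.5, 99.7]
ee_rot: [0.709, 0.705, -0.0, 0.0]
ft_force: [-0.3, -0.4, -0.2]
width: 0.699
grip_force: 0.0
pos [466.  341.5  99.7] yawy -0.005 shift [ 3.6 -0.5 85.7] turn 0.003 alt -3.138 j1,j6 [0.58 0.58] F [-0.3 -0.4 -0.2] w 0.699 t 19.1833
```

```bash
echo '{"moves":[[3.6, -0.5, 40, 0, 0.7], [3.6, -0.5, 70, 0, 0.7], [3.6, -0.5, 86, 0, 0.7], [3.6, -0.5, 86, 0, 0], [3.6, -0.5, 86, 0, 0], [3.6, -0.5, 86, 0, 0], [3.6, -0.5, 86, 0, 0], [3.6, -0.5, 86, 0, 0]]}' > m.json && python3 nudge.py m.json 50
echo '{"moves":[[0, 0, 0, 0, 0], [0, 0, 0, 0, 0], [0, 0, -40, 0, 0], [0, 0, -80, 0, 0], [0, 0, -110, 0, 0], [0, 0, -110, 0, 0]]}' > m.json && python3 nudge.py m.json 60
python3 go.py 607 -250.8 125 -0.008
python3 - <<'E'
from h import *
s,_=r.camera("scene"); print([(b,plane("scene",b[:2],140).round(1)) for b in blobs(s,"green",(330,120,470,280),vmin=40)])
E
```

```text
t: 19.85
ee_pos: [466.3, 346.7, 15.0]
ee_rot: [0.709, 0.706, 0.001, 0.0]
ft_force: [0.6, 0.2, 1.3]
width: 0.381
grip_force: 49.6
t: 20.35
ee_pos: [468.1, 348.3, 129.9]
ee_rot: [0.708, 0.706, 0.004, 0.001]
ft_force: [1.7, 0.6, 1.1]
width: 0.376
grip_force: 59.6
pos [468.1 348.3 129.9] yawy -0.004 shift [-598.6  141.1    2.9] turn 0.004 alt -3.137 j1,j6 [0.59 0.59] F [1.7 0.6 1.1] w 0.376 t 20.35
[]
```

```bash
echo '{"moves":[[-320, 75, 0, 0, 0], [-320, 75, 0, 0, 0], [-320, 75, 0, 0, 0], [-320, 75, 0, 0, 0], [-320, 75, 0, 0, 0], [-320, 75, 0, 0, 0], [-320, 75, 0, 0, 0], [-320, 75, 0, 0, 0]]}' > m.json && python3 nudge.py m.json
echo '{"moves":[[-278, 66, 0, 0, 0], [-278, 66, 0, 0, 0], [-278, 66, 0, 0, 0], [-278, 66, 0, 0, 0], [-278, 66, 0, 0, 0], [-278, 66, 0, 0, 0], [-278, 66, 0, 0, 0], [-278, 66, 0, 0, 0]]}' > m.json && python3 nudge.py m.json
echo '{"moves":[[0, 0, 0, 0, 0], [0, 0, 0, 0, 0]]}' > m.json && python3 nudge.py m.json
python3 go.py 607 -250.8 20.5 -0.008
```

```text
t: 21.07
ee_pos: [538.7, 23.6, 122.9]
ee_rot: [0.709, 0.706, -0.0, -0.0]
ft_force: [0.9, 0.5, 0.1]
width: 0.377
grip_force: 59.6
t: 21.73
ee_pos: [605.0, -258.6, 122.8]
ee_rot: [0.71, 0.704, -0.0, 0.001]
ft_force: [-1.5, 0.5, -0.1]
width: 0.376
grip_force: 59.6
t: 21.9
ee_pos: [603.0, -251.8, 122.5]
ee_rot: [0.709, 0.705, -0.0, -0.001]
ft_force: [0.5, 0.6, -0.1]
width: 0.381
grip_force: 59.6
pos [ 603.  -251.8  122.5] yawy -0.005 shift [  1.    4.2 102. ] turn 0.003 alt -3.138 j1,j6 [-0.44 -0.44] F [ 0.5  0.6 -0.1] w 0.381 t 21.9
```

```bash
echo '{"moves":[[1, 4, 30, 0, 0], [1, 4, 60, 0, 0], [1, 4, 80, 0, 0], [1, 4, 95, 0, 0], [1, 4, 102, 0, 0], [1, 4, 102, 0, 0], [1, 4, 102, 0, 0]]}' > m.json && python3 nudge.py m.json
echo '{"moves":[[0, 0, 0, 0, 0.55], [0, 0, 0, 0, 0.55], [0, 0, 0, 0, 0.55], [0, 0, -30, 0, 0.55], [0, 0, -70, 0, 0.6], [0, 0, -110, 0, 1], [0, 0, -130, 0, 1]]}' > m.json && python3 nudge.py m.json
echo '{"moves":[[300, -90, 0, 0, 1], [300, -90, 0, 0, 1], [300, -90, 0, 0, 1], [300, -90, 0, 0, 1], [300, -90, 0, 0, 1], [300, -90, 0, 0, 1], [300, -90, 0, 0, 1], [300, -90, 0, 0, 1]]}' > m.json && python3 nudge.py m.json
python3 jars.py; python3 go.py 438.9 217.2 110 -0.008
```

```text
t: 22.48
ee_pos: [607.8, -250.1, 21.4]
ee_rot: [0.708, 0.706, -0.0, -0.0]
ft_force: [0.2, -0.0, -0.3]
width: 0.381
grip_force: 62.1
t: 23.07
ee_pos: [609.5, -252.0, 156.4]
ee_rot: [0.709, 0.706, 0.001, 0.002]
ft_force: [1.5, -1.2, 0.7]
width: 0.856
grip_force: 0.0
t: 23.73
ee_pos: [517.3, 52.4, 151.8]
ee_rot: [0.708, 0.706, 0.0, -0.0]
ft_force: [0.6, 0.9, 0.8]
width: 1.001
grip_force: 0.0
blue top r4.3 a21 [521.2 251.7  40. ]
blue   scene r5.6 a26 [542.2 258.   33. ]
blue   scene r7.2 a136 [438.1 218.   33. ]
blue   scene r4.0 a16 [ 498.5 -159.3   33. ]
orange   scene r11.1 a338 [588.7  84.4  33. ]
pos [517.9  52.1 151.9] yawy -0.001 shift [165.  -79.1  41.9] turn 0.007 alt -3.134 j1,j6 [0.04 0.04] F [-0.4  0.2  0.1] w 0.995 t 23.8333
```

Next is the medium jar at (438.9, 217.2).

```bash
echo '{"moves":[[165, -79, 30, 0, 0.85], [165, -79, 42, 0, 0.85], [165, -79, 42, 0, 0.85], [165, -79, 42, 0, 0.85], [165, -79, 42, 0, 0.85], [165, -79, 42, 0, 0.85], [165, -79, 42, 0, 0.85]]}' > m.json && python3 nudge.py m.json
echo '{"moves":[[0, 0, 0, 0, 0.85], [0, 0, 0, 0, 0.85]]}' > m.json && python3 nudge.py m.json
python3 go.py 438.9 217.2 12 -0.008
```

```text
t: 24.42
ee_pos: [440.7, 214.8, 109.3]
ee_rot: [0.708, 0.706, 0.0, 0.0]
ft_force: [0.7, -1.4, 1.0]
width: 0.847
grip_force: 0.0
t: 24.58
ee_pos: [441.7, 213.5, 109.7]
ee_rot: [0.709, 0.705, 0.0, 0.0]
ft_force: [-0.4, -0.3, 0.3]
width: 0.851
grip_force: 0.0
pos [441.7 213.5 109.7] yawy -0.005 shift [ 3.6 -2.9 97.7] turn 0.003 alt -3.139 j1,j6 [0.39 0.39] F [-0.4 -0.3  0.3] w 0.851 t 24.5833
```

```bash
echo '{"moves":[[3.6, -3, 30, 0, 0.85], [3.6, -3, 60, 0, 0.85], [3.6, -3, 85, 0, 0.85], [3.6, -3, 98, 0, 0.85], [3.6, -3, 98, 0, 0], [3.6, -3, 98, 0, 0], [3.6, -3, 98, 0, 0], [3.6, -3, 98, 0, 0]]}' > m.json && python3 nudge.py m.json 50
echo '{"moves":[[0, 0, 0, 0, 0], [0, 0, 0, 0, 0]]}' > m.json && python3 nudge.py m.json
python3 go.py 438.9 217.2 12 -0.008
echo '{"moves":[[0, 0, 0, 0, 0], [0, 0, -40, 0, 0], [0, 0, -80, 0, 0], [0, 0, -110, 0, 0], [0, 0, -110, 0, 0]]}' > m.json && python3 nudge.py m.json 60
python3 go.py 568 -196.1 122 -0.008
```

```text
t: 25.25
ee_pos: [438.8, 218.0, 12.5]
ee_rot: [0.709, 0.705, 0.001, 0.0]
ft_force: [0.3, -0.4, -0.2]
width: 0.519
grip_force: 50.9
t: 25.42
ee_pos: [438.4, 218.2, 12.2]
ee_rot: [0.709, 0.706, 0.001, 0.0]
ft_force: [0.2, 0.7, -1.6]
width: 0.522
grip_force: 50.9
pos [438.4 218.2  12.2] yawy -0.004 shift [-1.   0.5  0.2] turn 0.004 alt -3.138 j1,j6 [0.4 0.4] F [ 0.2  0.7 -1.6] w 0.522 t 25.4167
t: 25.83
ee_pos: [440.4, 219.2, 126.5]
ee_rot: [0.708, 0.706, 0.003, 0.001]
ft_force: [1.8, 1.2, 0.1]
width: 0.519
grip_force: 61.7
pos [440.4 219.2 126.5] yawy -0.004 shift [-414.9  129.1    4.2] turn 0.004 alt -3.137 j1,j6 [0.4 0.4] F [1.8 1.2 0.1] w 0.519 t 25.8333
```

```bash
echo '{"moves":[[-300, 90, 0, 0, 0], [-300, 90, 0, 0, 0], [-300, 90, 0, 0, 0], [-300, 90, 0, 0, 0], [-300, 90, 0, 0, 0], [-300, 90, 0, 0, 0], [-300, 90, 0, 0, 0], [-300, 90, 0, 0, 0]]}' > m.json && python3 nudge.py m.json
echo '{"moves":[[-115, 40, 0, 0, 0], [-115, 40, 0, 0, 0], [-115, 40, 0, 0, 0], [-115, 40, 0, 0, 0], [-115, 40, 0, 0, 0], [-115, 40, 0, 0, 0]]}' > m.json && python3 nudge.py m.json
python3 go.py 568 -196.1 18 -0.008
```

```text
t: 26.5
ee_pos: [527.7, -86.3, 121.5]
ee_rot: [0.709, 0.705, 0.0, 0.001]
ft_force: [0.3, -0.1, -0.8]
width: 0.52
grip_force: 61.7
t: 27.0
ee_pos: [565.5, -197.3, 120.9]
ee_rot: [0.709, 0.705, -0.0, -0.001]
ft_force: [0.1, 1.0, -0.5]
width: 0.527
grip_force: 61.7
pos [ 565.5 -197.3  120.9] yawy -0.005 shift [  1.2   2.6 102.9] turn 0.003 alt -3.138 j1,j6 [-0.39 -0.38] F [ 0.1  1.  -0.5] w 0.527 t 27.0
```

```bash
echo '{"moves":[[1, 2.6, 30, 0, 0], [1, 2.6, 60, 0, 0], [1, 2.6, 80, 0, 0], [1, 2.6, 95, 0, 0], [1, 2.6, 102, 0, 0], [1, 2.6, 102, 0, 0], [1, 2.6, 102, 0, 0]]}' > m.json && python3 nudge.py m.json
echo '{"moves":[[0, 0, 0, 0, 0.7], [0, 0, 0, 0, 0.7], [0, 0, 0, 0, 0.7], [0, 0, -30, 0, 0.7], [0, 0, -70, 0, 0.8], [0, 0, -110, 0, 1], [0, 0, -130, 0, 1]]}' > m.json && python3 nudge.py m.json
echo '{"moves":[[150, -100, 0, 0, 1], [150, -100, 0, 0, 1], [150, -100, 0, 0, 1], [150, -100, 0, 0, 1], [150, -100, 0, 0, 1], [150, -100, 0, 0, 1]]}' > m.json && python3 nudge.py m.json
python3 jars.py; python3 go.py 589 84 110 -0.008
```

```text
t: 27.58
ee_pos: [568.6, -195.6, 19.5]
ee_rot: [0.708, 0.706, -0.0, -0.0]
ft_force: [-0.2, 0.4, -1.2]
width: 0.521
grip_force: 61.9
t: 28.17
ee_pos: [570.2, -197.1, 154.1]
ee_rot: [0.709, 0.706, 0.001, 0.002]
ft_force: [1.8, -0.9, 0.6]
width: 1.002
grip_force: 0.0
t: 28.67
ee_pos: [466.9, -43.7, 149.8]
ee_rot: [0.708, 0.706, -0.0, -0.0]
ft_force: [0.7, -0.9, -0.2]
width: 1.001
grip_force: 0.0
blue top r5.2 a24 [521.1 249.4  40. ]
blue   scene r5.9 a26 [542.  258.5  33. ]
orange top r9.6 a250 [588.5  83.6  40. ]
orange   scene r11.1 a336 [588.6  84.5  33. ]
pos [469.9 -45.9 150. ] yawy -0.003 shift [130.3 118.7  40.1] turn 0.005 alt -3.136 j1,j6 [-0.16 -0.16] F [ 0.8  0.4 -0.1] w 0.999 t 28.7667
```

```bash
echo '{"moves":[[130, 119, 20, 0, 1], [130, 119, 40, 0, 1], [130, 119, 40, 0, 1], [130, 119, 40, 0, 1], [130, 119, 40, 0, 1], [130, 119, 40, 0, 1], [130, 119, 40, 0, 1]]}' > m.json && python3 nudge.py m.json
echo '{"moves":[[0, 0, 0, 0, 1], [0, 0, 0, 0, 1]]}' > m.json && python3 nudge.py m.json
python3 go.py 588.9 84.2 10 -0.008
```

```text
t: 29.35
ee_pos: [589.6, 83.1, 108.7]
ee_rot: [0.708, 0.706, -0.0, -0.0]
ft_force: [-0.0, -0.7, -0.5]
width: 1.004
grip_force: 0.0
t: 29.52
ee_pos: [588.6, 82.2, 109.6]
ee_rot: [0.709, 0.705, -0.0, 0.0]
ft_force: [0.8, -0.1, 0.0]
width: 1.003
grip_force: 0.0
pos [588.6  82.2 109.6] yawy -0.005 shift [ 2.   0.3 99.6] turn 0.003 alt -3.139 j1,j6 [0.09 0.09] F [ 0.8 -0.1  0. ] w 1.003 t 29.5167
```

```bash
echo '{"moves":[[2, 0, 30, 0, 1], [2, 0, 60, 0, 1], [2, 0, 85, 0, 1], [2, 0, 99, 0, 1], [2, 0, 99, 0, 0], [2, 0, 99, 0, 0], [2, 0, 99, 0, 0], [2, 0, 99, 0, 0]]}' > m.json && python3 nudge.py m.json 50
echo '{"moves":[[0, 0, 0, 0, 0], [0, 0, 0, 0, 0]]}' > m.json && python3 nudge.py m.json
python3 go.py 588.9 84.2 10 -0.008
echo '{"moves":[[0, 0, 0, 0, 0], [0, 0, -40, 0, 0], [0, 0, -80, 0, 0], [0, 0, -110, 0, 0], [0, 0, -110, 0, 0]]}' > m.json && python3 nudge.py m.json 60
echo '{"moves":[[-210, -20, 0, 0, 0], [-210, -20, 0, 0, 0], [-210, -20, 0, 0, 0], [-210, -20, 0, 0, 0], [-210, -20, 0, 0, 0], [-210, -20, 0, 0, 0], [-210, -20, 0, 0, 0], [-210, -20, 0, 0, 0]]}' > m.json && python3 nudge.py m.json
python3 go.py 568.4 -126.1 16 -0.008
```

```text
t: 30.18
ee_pos: [589.7, 85.1, 11.9]
ee_rot: [0.709, 0.706, 0.001, 0.001]
ft_force: [-0.1, -0.6, -0.8]
width: 0.69
grip_force: 53.6
t: 30.35
ee_pos: [589.5, 85.4, 11.3]
ee_rot: [0.709, 0.706, 0.001, 0.001]
ft_force: [-0.3, -0.2, 7.0]
width: 0.687
grip_force: 54.1
pos [589.5  85.4  11.3] yawy -0.004 shift [-1.2 -0.6  1.3] turn 0.004 alt -3.138 j1,j6 [0.09 0.1 ] F [-0.3 -0.2  7. ] w 0.687 t 30.35
t: 30.77
ee_pos: [592.2, 85.8, 126.6]
ee_rot: [0.708, 0.706, 0.003, 0.003]
ft_force: [1.8, 0.6, -0.5]
width: 0.686
grip_force: 65.4
t: 31.43
ee_pos: [567.8, -124.5, 120.3]
ee_rot: [0.709, 0.705, 0.0, -0.0]
ft_force: [0.1, 0.0, -1.1]
width: 0.683
grip_force: 65.4
pos [ 567.8 -124.5  120.3] yawy -0.005 shift [ -1.6   0.6 104.3] turn 0.003 alt -3.139 j1,j6 [-0.27 -0.26] F [ 0.1  0.  -1.1] w 0.683 t 31.4333
```

```bash
echo '{"moves":[[-1, 0.6, 30, 0, 0], [-1, 0.6, 60, 0, 0], [-1, 0.6, 80, 0, 0], [-1, 0.6, 95, 0, 0], [-1, 0.6, 103, 0, 0], [-1, 0.6, 103, 0, 0], [-1, 0.6, 103, 0, 0]]}' > m.json && python3 nudge.py m.json
echo '{"moves":[[0, 0, 0, 0, 0.88], [0, 0, 0, 0, 0.88], [0, 0, 0, 0, 0.88], [0, 0, -30, 0, 0.88], [0, 0, -70, 0, 0.9], [0, 0, -110, 0, 1], [0, 0, -130, 0, 1]]}' > m.json && python3 nudge.py m.json
echo '{"moves":[[300, -120, 0, 0, 1], [300, -120, 0, 0, 1], [300, -120, 0, 0, 1], [300, -120, 0, 0, 1], [300, -120, 0, 0, 1], [300, -120, 0, 0, 1], [300, -120, 0, 0, 1], [300, -120, 0, 0, 1]]}' > m.json && python3 nudge.py m.json
python3 - <<'E'
from h import *
np.set_printoptions(precision=1,suppress=True)
t,_=r.camera("top");s,_=r.camera("scene");cv2.imwrite("pics/f_t.png",t)
a=cv2.resize(t[140:260,150:340],None,fx=4,fy=4,interpolation=cv2.INTER_CUBIC)
cv2.imwrite("pics/f.png",a); b=cv2.resize(s[130:260,170:300],None,fx=4,fy=4,interpolation=cv2.INTER_CUBIC);cv2.imwrite("pics/fs.png",b)
for c in H:
    for b in blobs(t,c,(255,155,325,225)):
        p=plane("top",b[:2],45); print(c,b[2:],p,"tote",R.from_euler('z',.008).apply(p-[568,-182.1,0]))
E
python3 div.py pics/f_t.png 185
```

```text
t: 32.02
ee_pos: [568.8, -124.2, 17.2]
ee_rot: [0.708, 0.706, -0.0, -0.0]
ft_force: [0.2, -0.2, -0.4]
width: 0.688
grip_force: 67.9
t: 32.6
ee_pos: [570.1, -125.9, 151.9]
ee_rot: [0.709, 0.706, 0.001, 0.002]
ft_force: [2.4, -0.8, 0.7]
width: 1.005
grip_force: 0.0
t: 33.27
ee_pos: [448.4, 177.3, 147.8]
ee_rot: [0.708, 0.706, 0.0, 0.0]
ft_force: [1.2, 0.1, -0.2]
width: 1.003
grip_force: 0.0
green (5.099119663238525, 68.5) [ 525.6 -245.6   45. ] tote [-41.9 -63.9  45. ]
green (5.138801097869873, 68.5) [ 606.4 -251.6   45. ] tote [ 39.  -69.2  45. ]
blue (29.017335891723633, 183.5) [ 568.4 -188.1   45. ] tote [ 0.5 -6.  45. ]
orange (9.383745193481445, 255.0) [ 568.2 -124.7   45. ] tote [-0.2 57.4 45. ]
n 17 divider y at x=568: -165.20538797876358 at 660 -163.75192590670366 at 445 -167.14860357510457 slope 0.01579850078326017
rim mark [ 663.06602247 -165.74642881   27.        ]
```

View pics/f.png

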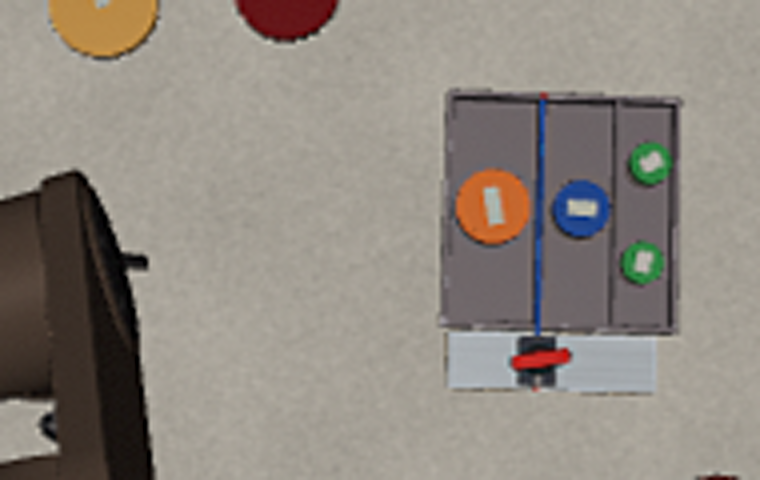

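View pics/fs.png

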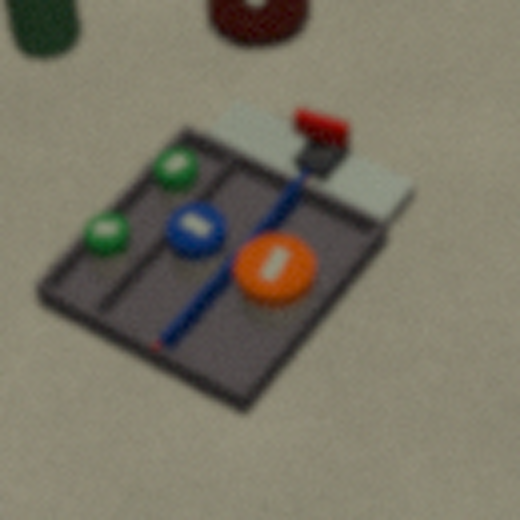

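All four jars stand in their lanes, the divider is on the mark and the clamp is tight. One numeric check on the medium jar and the heights, then I hand in.

Run:
```python
from h import *
np.set_printoptions(precision=1,suppress=True)
t,_=r.camera("top");s,_=r.camera("scene")
def ctr(img,c,roi):
    h=cv2.cvtColor(img,cv2.COLOR_BGR2HSV);lo,hi=H[c];m=cv2.inRange(h,(lo,90,50),(hi,255,255))
    z=np.zeros_like(m);x0,y0,x1,y1=roi;z[y0:y1,x0:x1]=m[y0:y1,x0:x1]
    z=cv2.morphologyEx(cv2.morphologyEx(z,cv2.MORPH_CLOSE,np.ones((7,7))),cv2.MORPH_OPEN,np.ones((5,5)))
    n,l,st,ce=cv2.connectedComponentsWithStats(z); return [ce[i] for i in range(1,n)]
for c in H:
    for a in ctr(t,c,(255,155,325,225)):
        for b in ctr(s,c,(175,145,285,240)):
            p,g=tri(b,a)
            if g<6: print(c,"tri",p,"gap",g,"tote",R.from_euler('z',.008).apply(plane("top",a,45)-[568,-182.1,0]))
```

```text
green tri [ 607.1 -251.6   37.1] gap 1.2829209562319552 tote [ 38.8 -68.5  45. ]
green tri [ 526.6 -246.1   37.8] gap 0.9617754938069468 tote [-41.3 -63.7  45. ]
blue tri [ 569.6 -190.    31.9] gap 3.3660447391997477 tote [-0.9 -5.  45. ]
orange tri [ 568.8 -124.1   38.2] gap 1.3812621187857976 tote [-0.2 57.8 45. ]
```

```bash
python3 -c "
from plant import r
print(r.job_done())"
```

```text
the job is handed in; nothing more can be done
None
```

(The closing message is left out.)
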